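# Load tube blocks into a spring-catch track

### The job

Two tube blocks still stand on the bench: slide them through the open mouth of the block heater's track, first the one with four big wells, then the one with twenty small wells, behind the six-well block already there. Push the whole row home against the end stop until the two spring rollers snap out behind the last block, and let go. Leave the bottle, the beaker and the tip box standing where they are.

Things in the scene. Friction and masses are not known exactly. Their poses are not given: they have to be found in the camera images.
- dock: Fixed block-heater track. Origin on the bench under its middle; +y = push direction, x across, z up. Floor plate 130 mm wide, top 8 mm above the bench, open end y -210 mm. Lane y -65 to 140 mm between walls 63 mm apart (outer faces 75 mm, tops 33 mm up). Flared guides y -132 to -100 mm, 33 mm high, 66 to 89 mm apart. Seated block centres: y about 105, 35, -35 mm, 2 mm slack in all
- stop (a point): Foot of the steel end stop's face, on the lane's centre line at floor level (dock y = 140 mm). Stop 58 mm high above the bench; behind it a white control housing (100 mm wide, dock y 152 to 262 mm, 85 mm high). Same axes as the dock
- bridge (a point): Middle of the underside of the aluminium bridge over the lane, 73 mm above the bench (top 78 mm), dock y -30 to -5 mm, 100 mm across with its posts. Blocks slide under it, so the last one cannot be lowered into its seat from above. Same axes as the dock
- mouth (a point): Point on the bare apron's top (8 mm above the bench) on the centre line at dock y = -150 mm: a block stood centred here, its 70 mm length along the track, clears the rollers and is ready to be pushed in. Apron from dock y -132 to -210 mm. Same axes as the dock
- catches (a point): Point midway between the two spring rollers (dock y = -82.5 mm, 28 mm above the bench). Housings x +-49 to +-65 mm, dock y -106 to -59 mm, tops 52 mm up. Passing both takes about 8 to 12 N, the whole row 12 to 22 N with friction; do not rely on it pulling itself in: push to the end. Push low, at or below half height, or blocks tip forward
- six_center (a point): Tube block with six middling wells (16 mm, 2 x 3), already standing loose in the lane, 5 to 30 mm short of the end stop: 60 mm wide (its x) by 70 mm long (its y) by 60 mm high, about 0.35 kg, plain bare aluminium. The point is its centre, 30 mm above its underside; z up, y along the 70 mm length (either way round is the same)
- four_center (a point): Tube block with four big wells (24 mm, 2 x 2), standing on the bench: 60 mm wide (its x) by 70 mm long (its y) by 60 mm high, about 0.35 kg, plain bare aluminium. The point is its centre, 30 mm above its underside; z up, y along the 70 mm length (either way round is the same)
- twenty_center (a point): Tube block with twenty small wells (8 mm, 4 x 5), standing on the bench: 60 mm wide (its x) by 70 mm long (its y) by 60 mm high, about 0.35 kg, plain bare aluminium. The point is its centre, 30 mm above its underside; z up, y along the 70 mm length (either way round is the same)
- catch_near (a joint): Spring catch on the track's -x side: an upright roller, 24 mm diameter, 12 to 44 mm above the bench, on a slide. 0 = fully out, nose 25 mm from the centre line (50 mm free between noses); grows outwards (m), at most 0.010; a passing block holds it at about 0.005. Spring 3 N at 0 plus 0.38 N per mm
- catch_far (a joint): The same catch on the track's +x side; 0 = fully out
- bottle_center (a point): Amber bottle with blue cap, 64 mm diameter, 130 mm high, a bystander near the twenty-well block; the point is its centre, 65 mm up
- beaker_center (a point): Empty clear glass beaker, 66 mm diameter, 85 mm high, a bystander near the four-well block; the point is its centre
- tipbox_center (a point): Pipette tip box, 80 x 120 x 72 mm, grey with white lid, a bystander on the far side of the track's mouth; the point is its centre, its y along the 120 mm
There are look-alikes about, which are no part of the job. Leave any orange look-alike of the part that bears six_center alone. Leave any red look-alike of the part that bears four_center alone.

How it is judged:
On the way:
1. the four-well block is in the lane, past the rollers and behind the six-well block (y of four_center in the frame of dock between -0.045 and 0.04 m and x of four_center in the frame of dock between -0.005 and 0.005 m and z of four_center in the frame of dock between 0.033 and 0.043 m and angle between four_center's own z axis and vertical below 0.08 rad), for 0.1 s.
At the end, for the whole second after the job is handed in: Blocks upright in the lane in the order six-well (at the stop), four-well, twenty-well, the row closed up (last block within about 4 mm of tight), both rollers sprung out behind it (within 2.5 mm of fully out), all at rest and let go, bystanders left within 20 mm (y of six_center in the frame of dock between 0.098 and 0.109 m and x of six_center in the frame of dock between -0.005 and 0.005 m and z of six_center in the frame of dock between 0.033 and 0.043 m and angle between each of six_center, four_center, twenty_center's own z axis and vertical below 0.08 rad and y of four_center in the frame of dock between 0.028 and 0.039 m and x of four_center in the frame of dock between -0.005 and 0.005 m and z of four_center in the frame of dock between 0.033 and 0.043 m and y of twenty_center in the frame of dock between -0.0395 and -0.031 m and x of twenty_center in the frame of dock between -0.005 and 0.005 m and z of twenty_center in the frame of dock between 0.033 and 0.043 m and value of joint each of catch_near, catch_far below 0.0025 m and linear speed of each of six, four, twenty below 0.01 m/s); the robot touches nothing.
It fails at once if the bottle is knocked over or shoved more than 20 mm (distance of bottle_center from where it was at the start of the episode above 0.02 m or angle between bottle_center's own z axis and vertical above 0.35 rad).
It fails at once if the beaker is knocked over or shoved more than 20 mm (distance of beaker_center from where it was at the start of the episode above 0.02 m or angle between beaker_center's own z axis and vertical above 0.35 rad).
It fails at once if the tip box is knocked over or shoved more than 20 mm (distance of tipbox_center from where it was at the start of the episode above 0.02 m or angle between tipbox_center's own z axis and vertical above 0.35 rad).
It also fails if it takes over 69 s, if anything falls off the work surface, if the arm or the gripper's body presses on something with over 40 N, if the wrist force passes 120 N, or if a joint passes its speed limit or range.

### The arm

A 7-joint arm with a two-finger parallel gripper is mounted at the origin on the work surface. World frame = base frame: x ahead of the robot, y to its left, z up, the work surface at z = 0. Lengths are in m, angles in rad, forces in N, time in s.
With the tool pointing down it reaches from about 0.425 to 0.875 m from the base axis. Payload 4.7 kg.
Tool frame: the origin (TCP) lies on the centre line of the jaws, within the pads' length; the fingertips stand 22 mm ahead of it and the grasp point (between the pads) lies 3 mm ahead of it (ctrl.tcp_to_tips is the z of the fingertips in the tool frame, in m); z points along the fingers, y is the direction in which the jaws open and shut (so a half turn about z gives the same grasp; the last joint's range is limited). The gripper opens to 87 mm and grips with 3 to 60 N. Pads are 19 mm wide; open, the fingers measure 117 mm over their backs; the gripper's body (75 mm by 190 mm) begins 51 mm behind the grasp point.
Start: joints at [-1.296, 0.321, -0.07, 1.45, 0.023, 1.371, -0.057], TCP at [0.168, 0.628, 0.245] pointing down, gripper open.
Joint ranges: [-2.86, 2.86], [-0.3, 2.09], [-1.38, 1.24], [0.06, 2.45], [-1.56, 4.7], [0.09, 2.05], [-2.69, 2.69]. Speed limits (rad/s): [2.57, 2.57, 3.14, 3.14, 3.14, 3.14, 3.14].

### API

Orientations are given as a rotation vector (axis times angle).
In Python, from bench import ctrl, cams gives the robot as it stands.
- The arm moves only by the tool move_arm, never from a script. Its argument "deltas" is a list of rows, each an object with "linear": the shift along the tool's x, y, z as a fraction of full scale, a list of three; "turn": the turn, a rotation vector about the tool's x, y, z as a fraction of full scale, a list of three; "claw": the closure, from 0 (fully open) to 1 (shut). In form: [{"linear": [tx, ty, tz], "turn": [wx, wy, wz], "claw": claw}, ...]. A call has 1 to 20 rows; each row shifts and turns the commanded pose from where the row before left it, along the tool's axes as they then stand; what a row does not reach is not made up. Full scale, the value 1, is 0.03 m for a shift and 4 degrees for a turn. A row lasts 1/12 s, in which the tool goes at most 41.7 mm and 7.16 degrees, less where a joint would pass 70% of its speed; a pose out of reach is approached as far as the arm can. A call with a number of a shift or a turn outside -1 to 1 is refused whole. A call with a gripper value outside its range is refused whole. The fingers move at their own pace and stop on an object; "grip_force" is the grip in N (left out, the last holds). Time passes only in rows, so rows that do not move let the fingers close. It gives the time, the measured TCP pose, the force and the opening at its end, in the units of the state.
- ctrl.get_state(): the state, without advancing time (a new reading comes with each control period).
- cams.get_image(name): name is "scene" or "top" or "wrist"; returns a dict with "image" (384x512x3 uint8, red, green, blue), "K" (3x3 intrinsics, pixels), "world_from_camera" (4x4, takes a point from camera to world coordinates); the wrist camera has in their place "tool_from_camera" (4x4, takes a point from camera to tool coordinates, whose origin is the TCP and whose axes are the flange's). Camera axes: x right, y down, z forward; pixel columns grow to the right and rows downward; lengths in m; the calibration is good to about 2 mm. A picture is of the moment at which its call begins: read the wrist's pose just before it. There is no depth.
- ctrl.close_job(): hands the job in, once; it reports no verdict.
The state is a dict: "time": time; "joint_positions": joint angles; "qd": joint speeds; "joint_torque": joint torques, N m; "position": TCP position; "tool_rot": TCP orientation; "ft_force": force on the tool from outside, world axes, zero at the start; "torque": the same for the moment, N m; "grip_width": opening from 0.0 (shut) to 1.0 (fully open).
Only numpy, scipy, OpenCV 4.12 (cv2) and the standard library are available. Lean on these libraries where they do the work, as an engineer would, in place of code of your own. Each camera call takes 0.05 s, during which the arm holds its last target. There are 200 camera calls.

## Working session

There is one attempt and no reset: what is moved stays moved. The work goes in short steps, Python scripts to look and compute and a tool call to move; the robot and the scene stay as the last step left them, time stands still between calls to the robot, and variables do not carry over. Pictures are saved under pics/ and viewed, about 8 in all and at most 12, crops included, and the job is handed in when it is done.

Besides the shell and the picture viewer there is one more tool, called after "Emit:" as name(argument=value, ...), one argument or row to a line, values as JSON. move_arm: Moves the arm, as the interface text tells. Shift numbers are shares of 0.03 m and turn numbers shares of 4 degrees, none past 1 either way. Its arguments: {"type":"object","properties":{"deltas":{"type":"array"},"grip_force":{"type":"number"}},"required":["deltas"]}

```bash
mkdir -p pics; cat > h.py <<'E'
import numpy as np, cv2, pickle
from bench import ctrl, cams
from scipy.spatial.transform import Rotation as R
def grab(n):
    s=ctrl.get_state(); d=cams.get_image(n)
    if n=="wrist":
        T=np.eye(4);T[:3,:3]=R.from_rotvec(s["tool_rot"]).as_matrix();T[:3,3]=s["position"]
        d["world_from_camera"]=T@np.array(d["tool_from_camera"])
    d={k:np.array(v) for k,v in d.items()}
    pickle.dump(d,open(n+".pkl","wb")); return d
def load(n): return pickle.load(open(n+".pkl","rb"))
def px2w(d,uv,z):
    T=d["world_from_camera"];uv=np.atleast_2d(uv).astype(float)
    r=np.c_[uv,np.ones(len(uv))]@np.linalg.inv(d["K"]).T@T[:3,:3].T
    return T[:3,3]+r*((z-T[2,3])/r[:,2])[:,None]
def w2px(d,P):
    T=np.linalg.inv(d["world_from_camera"]);p=np.atleast_2d(P)@T[:3,:3].T+T[:3,3]
    p=p@d["K"].T; return p[:,:2]/p[:,2:]
def save(img,name): cv2.imwrite("pics/"+name,img[...,::-1])
E
python3 - <<'E'
from h import *
for n in("top","scene"):
    d=grab(n);print(n,d["K"].round(1).tolist(),d["world_from_camera"].round(3).tolist());save(cv2.resize(d["image"],(800,600),interpolation=cv2.INTER_CUBIC),n+"0.png")
print(ctrl.get_state(),ctrl.tcp_to_tips)
E
```

```text
top [[379.7, 0.0, 250.2], [0.0, 379.7, 190.5], [0.0, 0.0, 1.0]] [[0.024, -0.989, 0.146, 0.422], [-0.999, -0.029, -0.032, -0.074], [0.036, -0.145, -0.989, 1.075], [0.0, 0.0, 0.0, 1.0]]
scene [[383.4, 0.0, 247.9], [0.0, 383.4, 192.9], [0.0, 0.0, 1.0]] [[0.88, 0.309, -0.36, 0.891], [0.474, -0.566, 0.674, -0.676], [0.005, -0.764, -0.645, 0.622], [0.0, 0.0, 0.0, 1.0]]
{'time': 0.1, 'joint_positions': array([-1.29588505,  0.3217353 , -0.07009861,  1.45154523,  0.02261707,
        1.3707973 , -0.05690005]), 'qd': array([-0.00143011, -0.00144789, -0.00052029, -0.00235418,  0.0002887 ,
       -0.00017973,  0.00041711]), 'joint_torque': array([-4.72512602e-04, -4.92570448e+01, -4.05850746e-01, -3.13400817e+01,
       -6.42899587e-02,  3.95216479e-02,  5.73187049e-05]), 'position': array([0.16753698, 0.62756791, 0.24358368]), 'tool_rot': array([-4.08437152e-01, -3.11481104e+00,  2.66104987e-03]), 'ft_force': array([-0.60896927, -0.14142879, -0.3747355 ]), 'torque': array([ 0.02733324, -0.0026431 ,  0.00833151]), 'grip_width': 1.0009845700160516} 0.022
```

View pics/top0.png

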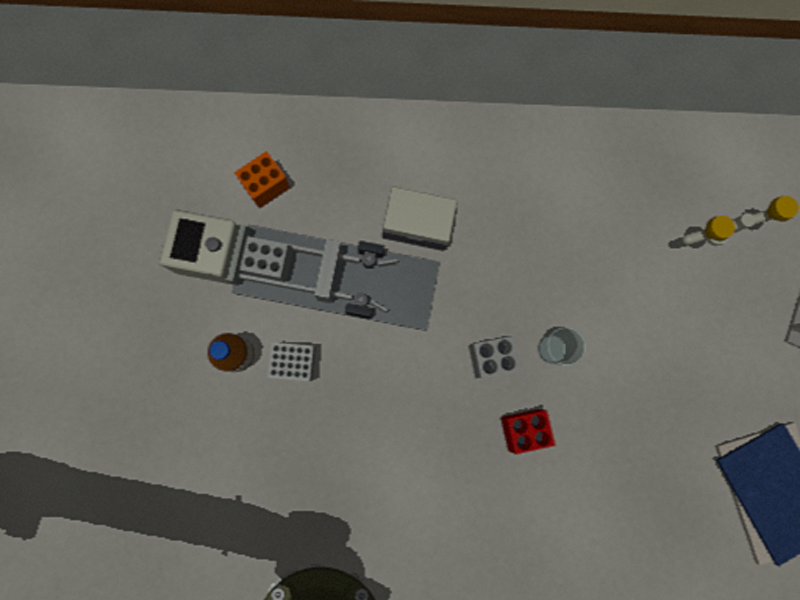

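View pics/scene0.png

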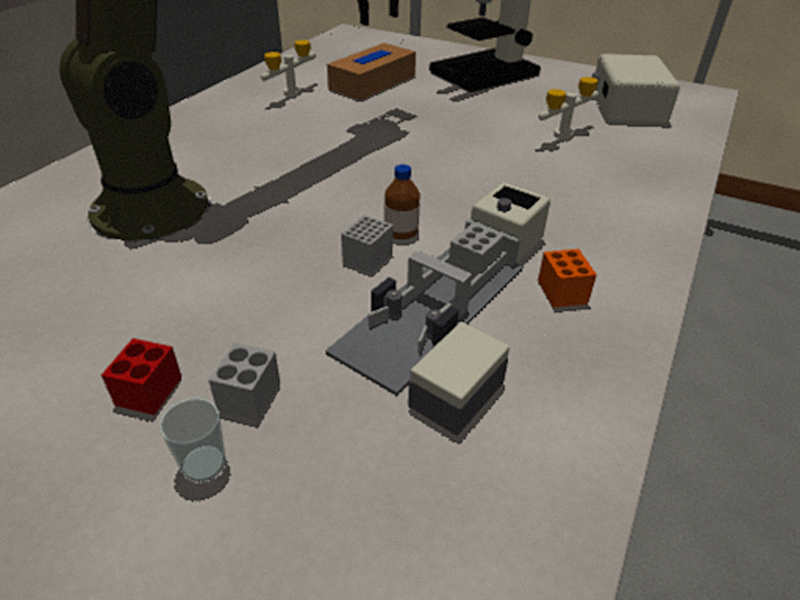

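The top view (800x600) shows these candidates:
- **Four-well:** bare aluminium at (493,356), red look-alike at (528,430).
- **Six-well:** bare aluminium in the lane at (264,256), orange look-alike at (262,180).
- **Twenty-well:** only one, at (293,361).

I choose the bare aluminium blocks and will check them in a close crop.

```bash
python3 - <<'E'
from h import *
d=load("top");c=d["image"][125:255,100:380]
c=cv2.resize(c,None,fx=2.85,fy=2.85,interpolation=cv2.INTER_CUBIC)
save(cv2.convertScaleAbs(c,alpha=1.4,beta=0),"crop1.png");print(c.shape)
E
```

```text
(370, 798, 3)
```

View pics/crop1.png

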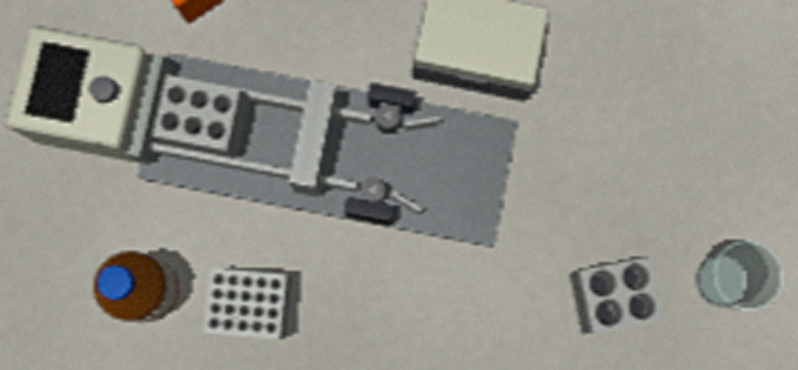

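The crop confirms both picks: twenty-well with its top face around (247,302) and the bare four-well around (618,295), with the beaker at (738,275). The six-well is in the lane at (197,112), and the dock's apron corners are (517,121) and (495,245). Next I fit the poses.

```bash
cat >> h.py <<'E'
from scipy.optimize import least_squares
def fit(d,pts,uv,x0):
    """planar pose (x,y,yaw) of model points (m) from pixels"""
    pts=np.array(pts,float);uv=np.array(uv,float)
    def f(p):
        c,s=np.cos(p[2]),np.sin(p[2])
        P=np.c_[p[0]+c*pts[:,0]-s*pts[:,1],p[1]+s*pts[:,0]+c*pts[:,1],pts[:,2]]
        return (w2px(d,P)-uv).ravel()
    r=least_squares(f,x0,loss="soft_l1");return r.x,r.fun.reshape(-1,2).round(1).tolist()
def box(z,a=.03,b=.035): return [(a,b,z),(a,-b,z),(-a,-b,z),(-a,b,z)]
E
python3 - <<'E'
from h import *
d=load("top");o=lambda u:(np.array(u)+.5)/2.85+[99.5,124.5]
p,r=fit(d,[(.065,-.21,.008),(-.065,-.21,.008),(.05,.262,.085),(-.05,.262,.085),(.05,-.005,.078),(.05,-.03,.078),(-.05,-.03,.078),(-.05,-.005,.078)],
 o([(517,121),(495,245),(35,27),(8,127),(312,80),(343,86),(322,190),(290,185)]),[.55,-.05,0.1]);print("dock",p,r)
p,r=fit(d,box(.06),o([(212,268),(287,270),(282,337),(206,331)]),[.4,0,0]);print("20",p,r)
p,r=fit(d,box(.06),o([(580,268),(648,257),(657,322),(588,332)]),[.4,-.3,0]);print("4",p,r)
p,r=fit(d,box(.068),o([(168,75),(240,88),(233,150),(153,140)]),[.4,.1,0]);print("6",p,r)
print(px2w(d,o([(735,283),(120,315),(128,285)]),.0))
print(px2w(d,o([(428,0),(549,12),(536,87),(415,68)]),.072))
E
```

```text
dock [ 0.61835323  0.01693895 -0.15993137] [[1.5, 0.1], [1.4, 0.9], [-1.1, -0.6], [-0.7, 0.5], [0.7, 0.2], [-1.0, -0.1], [-1.1, -0.4], [0.9, -0.4]]
20 [ 0.45926758  0.05917838 -0.03134826] [[-0.1, -0.4], [-0.0, 0.4], [0.0, -0.3], [0.1, 0.3]]
4 [ 0.47457967 -0.28801559  0.16202428] [[-1.1, 0.0], [0.5, 0.4], [1.0, -0.2], [-0.4, -0.1]]
6 [ 0.63426477  0.11197598 -0.11776653] [[-0.2, 0.7], [0.2, -0.0], [-1.1, -0.1], [1.0, -0.5]]
[[ 0.49239459 -0.4184427   0.        ]
 [ 0.4450546   0.18963665  0.        ]
 [ 0.47446991  0.18377358  0.        ]]
[[ 0.7514882  -0.10161409  0.072     ]
 [ 0.74373642 -0.21856664  0.072     ]
 [ 0.66922041 -0.20672792  0.072     ]
 [ 0.68391515 -0.09088229  0.072     ]]
```

Emit:
move_arm(
  deltas=[
    {"linear": [0,0,0],"turn": [0,0,1],"claw": 0},
    {"linear": [0,0,0],"turn": [0,0,1],"claw": 0},
    {"linear": [0,0,0],"turn": [0,0,1],"claw": 0},
    {"linear": [0,0,0],"turn": [0,0,1],"claw": 0},
    {"linear": [0,0,-0.5],"turn": [0,0,1],"claw": 0},
    {"linear": [0,0,-0.5],"turn": [0,0,1],"claw": 0},
    {"linear": [0,0,-0.5],"turn": [0,0,1],"claw": 0},
    {"linear": [0,0,-0.5],"turn": [0,0,1],"claw": 0},
    {"linear": [0,0,0],"turn": [0,0,1],"claw": 0},
    {"linear": [0,0,0],"turn": [0,0,1],"claw": 0},
    {"linear": [0,0,0],"turn": [0,0,1],"claw": 0},
    {"linear": [0,0,0],"turn": [0,0,1],"claw": 0},
    {"linear": [0,0,0],"turn": [0,0,1],"claw": 0},
    {"linear": [0,0,0],"turn": [0,0,1],"claw": 0},
    {"linear": [0,0,0],"turn": [0,0,1],"claw": 0},
    {"linear": [0,0,0],"turn": [0,0,1],"claw": 0},
    {"linear": [0,0,0],"turn": [0,0,1],"claw": 0},
    {"linear": [0,0,0],"turn": [0,0,1],"claw": 0},
    {"linear": [0,0,0],"turn": [0,0,1],"claw": 0},
    {"linear": [0,0,0],"turn": [0,0,1],"claw": 0},
  ],
)

```text
time: 1.77
position: [0.1676, 0.6278, 0.3039]
tool_rot: [2.318, 2.119, -0.001]
ft_force: [0.2, -1.2, -0.5]
grip_width: 1.001
```

Emit:
move_arm(
  deltas=[
    {"linear": [0,0.5,0],"turn": [0,0,1],"claw": 0},
    {"linear": [0,1,0],"turn": [0,0,0],"claw": 0},
    {"linear": [0,1,0],"turn": [0,0,0],"claw": 0},
    {"linear": [0,1,0],"turn": [0,0,0],"claw": 0},
    {"linear": [0,1,0],"turn": [0,0,0],"claw": 0},
    {"linear": [0,1,0],"turn": [0,0,0],"claw": 0},
    {"linear": [0,1,0],"turn": [0,0,0],"claw": 0},
    {"linear": [0,1,0],"turn": [0,0,0],"claw": 0},
    {"linear": [0,1,0],"turn": [0,0,0],"claw": 0},
    {"linear": [0,1,0],"turn": [0,0,0],"claw": 0},
    {"linear": [-1,0.3,0],"turn": [0,0,0],"claw": 0},
    {"linear": [-1,0.3,0],"turn": [0,0,0],"claw": 0},
    {"linear": [-1,0.3,0],"turn": [0,0,0],"claw": 0},
    {"linear": [-1,0.3,0],"turn": [0,0,0],"claw": 0},
    {"linear": [-1,0.3,0],"turn": [0,0,0],"claw": 0},
    {"linear": [-1,0.3,0],"turn": [0,0,0],"claw": 0},
    {"linear": [-1,0.3,0],"turn": [0,0,0],"claw": 0},
    {"linear": [-1,0.3,0],"turn": [0,0,0],"claw": 0},
    {"linear": [-1,0.3,0],"turn": [0,0,0],"claw": 0},
    {"linear": [-1,0.3,0],"turn": [0,0,0],"claw": 0},
  ],
)

```text
time: 3.43
position: [0.4913, 0.2727, 0.3041]
tool_rot: [-2.388, -2.041, 0.001]
ft_force: [0.2, 0.1, 0.1]
grip_width: 0.997
```

Emit:
move_arm(
  deltas=[
    {"linear": [-1,0.3,0],"turn": [0,0,0],"claw": 0},
    {"linear": [-1,0.3,0],"turn": [0,0,0],"claw": 0},
    {"linear": [-1,0.3,0],"turn": [0,0,0],"claw": 0},
    {"linear": [-1,0.3,0],"turn": [0,0,0],"claw": 0},
    {"linear": [-1,0.3,0],"turn": [0,0,0],"claw": 0},
    {"linear": [-1,0.3,0],"turn": [0,0,0],"claw": 0},
    {"linear": [-1,0.3,0],"turn": [0,0,0],"claw": 0},
    {"linear": [-1,0.3,0],"turn": [0,0,0],"claw": 0},
    {"linear": [-1,0.3,0],"turn": [0,0,0],"claw": 0},
    {"linear": [-1,0.3,0],"turn": [0,0,0],"claw": 0},
    {"linear": [-1,0.3,0],"turn": [0,0,0],"claw": 0},
    {"linear": [-1,0.3,0],"turn": [0,0,0],"claw": 0},
    {"linear": [-1,0.3,0],"turn": [0,0,0],"claw": 0},
    {"linear": [-1,0,0],"turn": [0,0,0],"claw": 0},
    {"linear": [-1,0,0],"turn": [0,0,0],"claw": 0},
    {"linear": [0,0,0],"turn": [0,0,0],"claw": 0},
    {"linear": [0,0,0],"turn": [0,0,0],"claw": 0},
    {"linear": [0,0,0],"turn": [0,0,0],"claw": 0},
  ],
)

```text
time: 4.93
position: [0.5372, -0.1876, 0.3041]
tool_rot: [-2.387, -2.041, -0.0]
ft_force: [0.8, 0.6, -0.2]
grip_width: 0.999
```

```bash
python3 - <<'E'
from h import *
d=grab("wrist");T=d["world_from_camera"];print(T.round(3).tolist(),d["K"][0],ctrl.get_state()["position"])
save(cv2.resize(cv2.convertScaleAbs(d["image"],alpha=1.3),(800,600),interpolation=cv2.INTER_CUBIC),"w1.png")
E
```

```text
[[0.988, -0.15, -0.041, 0.547], [-0.156, -0.954, -0.255, -0.118], [-0.001, 0.259, -0.966, 0.444], [0.0, 0.0, 0.0, 1.0]] [290.8458236    0.         250.40121974] [ 0.53751019 -0.18673804  0.30416812]
```

View pics/w1.png

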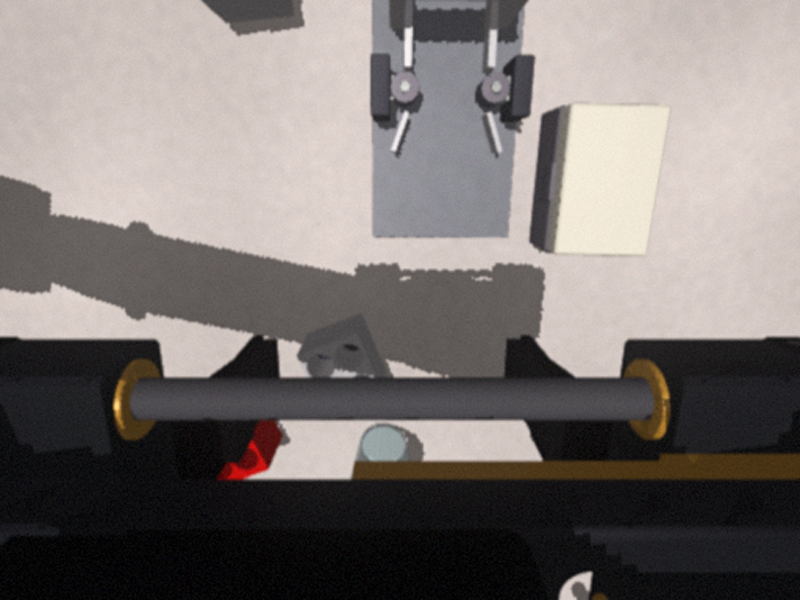

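The wrist view shows the apron's open-end corners at (373,237) and (509,236), and the roller tops at (404,88) and (496,88). The tip box is at (605,180), and the four-well is half hidden by the gripper at (345,350). I'll back up to see the four-well better.

Emit:
move_arm(
  deltas=[
    {"linear": [-1,-0.4,0],"turn": [0,0,0],"claw": 0},
    {"linear": [-1,-0.4,0],"turn": [0,0,0],"claw": 0},
    {"linear": [-1,-0.4,0],"turn": [0,0,0],"claw": 0},
    {"linear": [-1,-0.4,0],"turn": [0,0,0],"claw": 0},
    {"linear": [-1,-0.4,0],"turn": [0,0,0],"claw": 0},
    {"linear": [0,0,0],"turn": [0,0,0],"claw": 0},
    {"linear": [0,0,0],"turn": [0,0,0],"claw": 0},
    {"linear": [0,0,0],"turn": [0,0,0],"claw": 0},
  ],
)

```text
time: 5.65
position: [0.4558, -0.3252, 0.3044]
tool_rot: [-2.385, -2.044, -0.002]
ft_force: [0.7, 0.9, -0.4]
grip_width: 0.998
```

```bash
python3 - <<'E'
from h import *
d=load("wrist");o=lambda u:(np.array(u)+.5)*.64-.5
p,r=fit(d,[(.065,-.21,.008),(-.065,-.21,.008),(.037,-.0825,.044),(-.037,-.0825,.044)],o([(509,236),(373,237),(496,88),(404,88)]),[.6,0,-.16]);print("dock",p,r)
d=grab("wrist");print(ctrl.get_state()["position"],w2px(d,[[.4746,-.288,.06]])/.64)
save(cv2.resize(cv2.convertScaleAbs(d["image"][40:240,120:400],alpha=1.3),(784,560),interpolation=cv2.INTER_CUBIC),"w2.png")
E
```

```text
dock [ 0.61694162  0.02211551 -0.15485284] [[-0.2, 1.0], [0.3, 0.5], [-0.3, -0.6], [0.2, -0.5]]
[ 0.45616434 -0.32482077  0.3042701 ] [[407.75428984 210.12444482]]
```

View pics/w2.png

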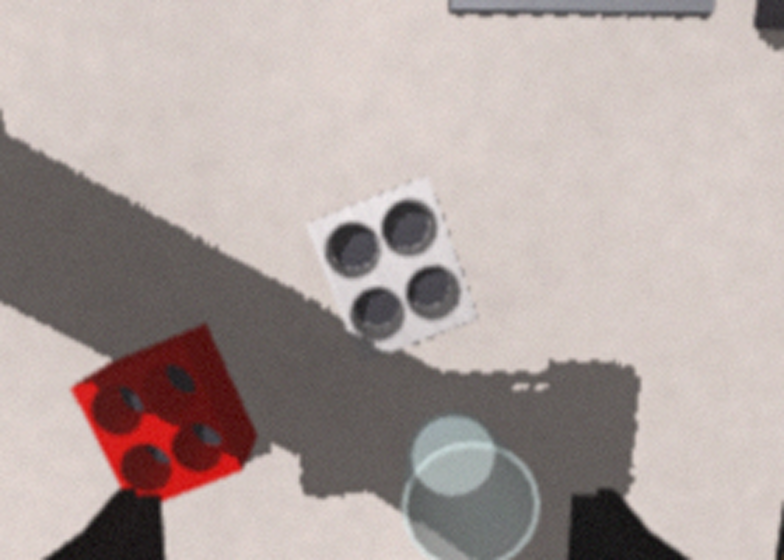

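The close crop confirms the bare-aluminium four-well, with its top face centred at about (393,270) and corners at (307,224), (432,180) and (477,318). The red look-alike is at (165,410), and the beaker's base is at (453,456).

```bash
cat >> h.py <<'E'
def plan(tx,ty,tz,yaw=None):
    s=ctrl.get_state();M=R.from_rotvec(s["tool_rot"]).as_matrix()
    cur=np.arctan2(M[1,1],M[0,1]);v=M.T@(np.array([tx,ty,tz])-s["position"])
    print("pos",s["position"].round(4),"yaw",cur.round(4),"tool z",M[:,2].round(4),"shift/0.03:",(v/.03).round(2),"turnz/4deg:",None if yaw is None else round(-np.degrees(yaw-cur)/4,2),"F",s["ft_force"].round(1))
def dock2w(x,y,D=(.617,.0221,-.155)):
    c,s=np.cos(D[2]),np.sin(D[2]);return D[0]+c*x-s*y,D[1]+s*x+c*y
E
python3 - <<'E'
from h import *
d=load("wrist");o=lambda u:(np.array(u)+.5)/2.8+[119.5,39.5]
p,r=fit(d,box(.06)[:2]+box(.06)[3:],o([(432,180),(477,318),(307,224)]),[.47,-.29,.16]);print("4",p,r)
print("wells centre",px2w(d,o([(393,270)]),.06), px2w(d,o([(352,362)]),.06))
w=px2w(d,o([(353,249),(410,227),(376,313),(433,291)]),.06);print((w[1]-w[0])[:2],(w[3]-w[2])[:2],(w[0]-w[2])[:2])
print("beaker",px2w(d,o([(453,456)]),0),px2w(d,o([(471,508)]),.085),"plate",px2w(d,o([(450,9),(714,11)]),.008),dock2w(-.065,-.21),dock2w(.065,-.21))
plan(p[0],p[1],.12,p[2])
E
```

```text
4 [ 0.47328034 -0.2916586   0.19246187] [[-0.4, -0.9], [0.4, 1.5], [0.0, -0.1]]
wells centre [[ 0.47310247 -0.2898884   0.06      ]] [[ 0.44733593 -0.33003902  0.06      ]]
[0.02746699 0.00578763] [0.02797889 0.0061193 ] [-0.00606325  0.0309792 ]
beaker [[ 0.49293535 -0.40457705  0.        ]] [[ 0.49286219 -0.40284996  0.085     ]] plate [[ 0.51994168 -0.17397215  0.008     ]
 [ 0.64751648 -0.19468229  0.008     ]] (np.float64(0.5203594296485342), np.float64(-0.17534771500866603)) (np.float64(0.6488009286491855), np.float64(-0.19541712791651467))
pos [ 0.4562 -0.3248  0.3043] yaw -0.1522 tool z [ 2.0e-04  1.2e-03 -1.0e+00] shift/0.03: [1.17 0.4  6.14] turnz/4deg: -4.94 F [-0.3  0.2 -0.1]
```

Emit:
move_arm(
  deltas=[
    {"linear": [0.6,0.2,0],"turn": [0,0,0],"claw": 0},
    {"linear": [0.6,0.2,0],"turn": [0,0,0],"claw": 0},
    {"linear": [0,0,0.5],"turn": [0,0,-1],"claw": 0},
    {"linear": [0,0,0.5],"turn": [0,0,-1],"claw": 0},
    {"linear": [0,0,1],"turn": [0,0,-1],"claw": 0},
    {"linear": [0,0,1],"turn": [0,0,-1],"claw": 0},
    {"linear": [0,0,1],"turn": [0,0,-1],"claw": 0},
    {"linear": [0,0,1],"turn": [0,0,0],"claw": 0},
    {"linear": [0,0,0.5],"turn": [0,0,0],"claw": 0},
    {"linear": [0,0,0],"turn": [0,0,0],"claw": 0},
    {"linear": [0,0,0],"turn": [0,0,0],"claw": 0},
  ],
)

```text
time: 6.62
position: [0.4727, -0.2917, 0.139]
tool_rot: [-1.992, -2.427, 0.001]
ft_force: [-1.5, 0.1, 0.1]
grip_width: 1.001
```

```bash
python3 - <<'E'
from h import *
plan(.473,-.290,.045,.20)
E
```

```text
pos [ 0.4727 -0.2917  0.139 ] yaw 0.1959 tool z [-1.7e-03  7.0e-04 -1.0e+00] shift/0.03: [0.05 0.03 3.13] turnz/4deg: -0.06 F [-1.5  0.1  0.1]
```

Descend, grip, and lift.

Emit:
move_arm(
  deltas=[
    {"linear": [0.05,0,0.8],"turn": [0,0,0],"claw": 0},
    {"linear": [0,0,0.8],"turn": [0,0,0],"claw": 0},
    {"linear": [0,0,0.8],"turn": [0,0,0],"claw": 0},
    {"linear": [0,0,0.5],"turn": [0,0,0],"claw": 0},
    {"linear": [0,0,0.2],"turn": [0,0,0],"claw": 0},
    {"linear": [0,0,0],"turn": [0,0,0],"claw": 0},
    {"linear": [0,0,0],"turn": [0,0,0],"claw": 1},
    {"linear": [0,0,0],"turn": [0,0,0],"claw": 1},
    {"linear": [0,0,0],"turn": [0,0,0],"claw": 1},
    {"linear": [0,0,0],"turn": [0,0,0],"claw": 1},
    {"linear": [0,0,0],"turn": [0,0,0],"claw": 1},
    {"linear": [0,0,0],"turn": [0,0,0],"claw": 1},
    {"linear": [0,0,0],"turn": [0,0,0],"claw": 1},
    {"linear": [0,0,0],"turn": [0,0,0],"claw": 1},
  ],
  grip_force=35,
)

```text
time: 7.78
position: [0.4728, -0.2921, 0.0474]
tool_rot: [1.996, 2.424, 0.002]
ft_force: [0.2, 0.5, 6.0]
grip_width: 0.686
```

Emit:
move_arm(
  deltas=[
    {"linear": [0,0,0],"turn": [0,0,0],"claw": 1},
    {"linear": [0,0,-0.5],"turn": [0,0,0],"claw": 1},
    {"linear": [0,0,-1],"turn": [0,0,0],"claw": 1},
    {"linear": [0,0,-1],"turn": [0,0,0],"claw": 1},
    {"linear": [0,0,0],"turn": [0,0,1],"claw": 1},
    {"linear": [0,0,0],"turn": [0,0,1],"claw": 1},
    {"linear": [0,0,0],"turn": [0,0,1],"claw": 1},
    {"linear": [0,0,0],"turn": [0,0,1],"claw": 1},
    {"linear": [0,0,0],"turn": [0,0,1],"claw": 1},
    {"linear": [0,0,0],"turn": [0,0,0],"claw": 1},
    {"linear": [0,0,0],"turn": [0,0,0],"claw": 1},
  ],
)

```text
time: 8.7
position: [0.4706, -0.2915, 0.1204]
tool_rot: [-2.384, -2.042, 0.002]
ft_force: [-0.4, -0.4, -3.7]
grip_width: 0.689
```

```bash
python3 - <<'E'
from h import *
print(ctrl.get_state()["grip_width"])
plan(*dock2w(0,-.152),.14,-.155)
E
```

```text
0.6887282845259044
pos [ 0.4706 -0.2915  0.1204] yaw -0.1541 tool z [-2.7e-03  8.0e-04 -1.0e+00] shift/0.03: [ 6.01  3.21 -0.66] turnz/4deg: 0.01 F [-0.4 -0.4 -3.7]
```

Emit:
move_arm(
  deltas=[
    {"linear": [0.5,0.3,0],"turn": [0,0,0],"claw": 1},
    {"linear": [1,0.55,0],"turn": [0,0,0],"claw": 1},
    {"linear": [1,0.55,0],"turn": [0,0,0],"claw": 1},
    {"linear": [1,0.55,0],"turn": [0,0,0],"claw": 1},
    {"linear": [1,0.55,0],"turn": [0,0,0],"claw": 1},
    {"linear": [1,0.4,0],"turn": [0,0,0],"claw": 1},
    {"linear": [0.5,0.3,0],"turn": [0,0,0],"claw": 1},
    {"linear": [0,0,0],"turn": [0,0,0],"claw": 1},
    {"linear": [0,0,0.7],"turn": [0,0,0],"claw": 1},
    {"linear": [0,0,0.7],"turn": [0,0,0],"claw": 1},
    {"linear": [0,0,0],"turn": [0,0,0],"claw": 1},
    {"linear": [0,0,0],"turn": [0,0,0],"claw": 1},
  ],
)

```text
time: 9.7
position: [0.5928, -0.1298, 0.0783]
tool_rot: [-2.386, -2.04, 0.005]
ft_force: [1.0, 0.6, -3.4]
grip_width: 0.684
```

```bash
python3 - <<'E'
from h import *
plan(*dock2w(0,-.152),.056,-.155)
E
```

```text
pos [ 0.5928 -0.1298  0.0783] yaw -0.1564 tool z [-4.e-03 -2.e-04 -1.e+00] shift/0.03: [0.06 0.02 0.74] turnz/4deg: -0.02 F [ 1.   0.6 -3.4]
```

Emit:
move_arm(
  deltas=[
    {"linear": [0,0,0.5],"turn": [0,0,0],"claw": 1},
    {"linear": [0,0,0.25],"turn": [0,0,0],"claw": 1},
    {"linear": [0,0,0],"turn": [0,0,0],"claw": 1},
    {"linear": [0,0,0],"turn": [0,0,0],"claw": 0},
    {"linear": [0,0,0],"turn": [0,0,0],"claw": 0},
    {"linear": [0,0,0],"turn": [0,0,0],"claw": 0},
    {"linear": [0,0,0],"turn": [0,0,0],"claw": 0},
    {"linear": [0,0,-0.5],"turn": [0,0,0],"claw": 0},
    {"linear": [0,0,-1],"turn": [0,0,0],"claw": 0},
    {"linear": [0,0,-1],"turn": [0,0,0],"claw": 0},
    {"linear": [0,0,-1],"turn": [0,0,0],"claw": 0},
    {"linear": [-0.5,0,0],"turn": [0,0,0],"claw": 1},
    {"linear": [-1,0,0],"turn": [0,0,0],"claw": 1},
    {"linear": [-1,0,0],"turn": [0,0,0],"claw": 1},
    {"linear": [0,0,0],"turn": [0,1,0],"claw": 1},
    {"linear": [0,0,0],"turn": [0,0.5,0],"claw": 1},
    {"linear": [0,0,0],"turn": [0,0,0],"claw": 1},
    {"linear": [0,0,0],"turn": [0,0,0],"claw": 1},
    {"linear": [0,0,0],"turn": [0,0,0],"claw": 1},
  ],
)

```text
time: 11.28
position: [0.5834, -0.2023, 0.1623]
tool_rot: [-2.333, -1.998, -0.122]
ft_force: [0.3, 1.1, -0.2]
grip_width: 0.477
```

```bash
python3 - <<'E'
from h import *
plan(*dock2w(0,-.225),.045,-.155);print(ctrl.get_state()["grip_width"])
d=grab("wrist");save(cv2.resize(cv2.convertScaleAbs(d["image"][:300],alpha=1.3),(800,469),interpolation=cv2.INTER_CUBIC),"w3.png")
E
```

```text
pos [ 0.5834 -0.2023  0.1623] yaw -0.1548 tool z [ 0.0165  0.103  -0.9945] shift/0.03: [-0.34 -0.05  3.89] turnz/4deg: 0.0 F [ 0.3  1.1 -0.2]
0.47727069173953834
```

View pics/w3.png

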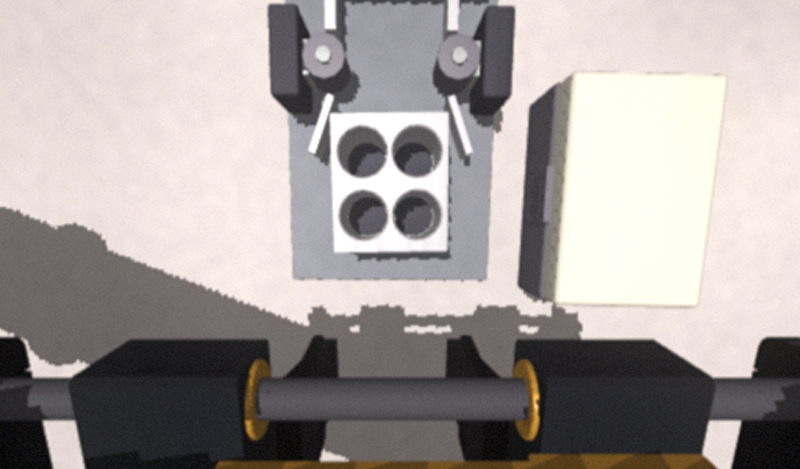

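The block stands square on the apron, centred between the rollers: block at column 390, roller midpoint at 391. The tip box is undisturbed. Next I go down behind it and push low.

Emit:
move_arm(
  deltas=[
    {"linear": [-0.3,0,0.9],"turn": [0,0,0],"claw": 1},
    {"linear": [0,0,1],"turn": [0,0,0],"claw": 1},
    {"linear": [0,0,1],"turn": [0,0,0],"claw": 1},
    {"linear": [0,0,0.7],"turn": [0,0,0],"claw": 1},
    {"linear": [0,0,0.3],"turn": [0,0,0],"claw": 1},
    {"linear": [0,0,0],"turn": [0,0,0],"claw": 1},
    {"linear": [0,0,0],"turn": [0,0,0],"claw": 1},
  ],
)

```text
time: 11.92
position: [0.584, -0.1995, 0.0453]
tool_rot: [-2.333, -1.998, -0.122]
ft_force: [-0.7, -0.7, 0.9]
grip_width: 0.015
```

```bash
python3 - <<'E'
from h import *
plan(*dock2w(0,-.067),.045,-.155);print(ctrl.get_state()["grip_width"])
E
```

```text
pos [ 0.584  -0.1995  0.0453] yaw -0.1548 tool z [ 0.0165  0.1028 -0.9946] shift/0.03: [ 5.2  -0.05  0.56] turnz/4deg: 0.0 F [-0.7 -0.7  0.9]
0.015110632585765888
```

Emit:
move_arm(
  deltas=[
    {"linear": [0.3,0,0.03],"turn": [0,0,0],"claw": 1},
    {"linear": [0.3,0,0.03],"turn": [0,0,0],"claw": 1},
    {"linear": [0.3,0,0.03],"turn": [0,0,0],"claw": 1},
    {"linear": [0.3,0,0.03],"turn": [0,0,0],"claw": 1},
    {"linear": [0.3,0,0.03],"turn": [0,0,0],"claw": 1},
    {"linear": [0.3,0,0.03],"turn": [0,0,0],"claw": 1},
    {"linear": [0.3,0,0.03],"turn": [0,0,0],"claw": 1},
    {"linear": [0.3,0,0.03],"turn": [0,0,0],"claw": 1},
    {"linear": [0.3,0,0.03],"turn": [0,0,0],"claw": 1},
  ],
)

```text
time: 12.67
position: [0.5966, -0.1202, 0.0459]
tool_rot: [-2.337, -1.996, -0.122]
ft_force: [0.0, -4.5, 3.2]
grip_width: 0.002
```

Emit:
move_arm(
  deltas=[
    {"linear": [0.3,0,0.03],"turn": [0,0,0],"claw": 1},
    {"linear": [0.3,0,0.03],"turn": [0,0,0],"claw": 1},
    {"linear": [0.3,0,0.03],"turn": [0,0,0],"claw": 1},
    {"linear": [0.3,0,0.03],"turn": [0,0,0],"claw": 1},
    {"linear": [0.3,0,0.03],"turn": [0,0,0],"claw": 1},
    {"linear": [0.3,0,0.03],"turn": [0,0,0],"claw": 1},
    {"linear": [0.3,0,0.03],"turn": [0,0,0],"claw": 1},
    {"linear": [0.3,0,0.03],"turn": [0,0,0],"claw": 1},
    {"linear": [0.2,0,0.02],"turn": [0,0,0],"claw": 1},
    {"linear": [0,0,0],"turn": [0,0,0],"claw": 1},
    {"linear": [0,0,0],"turn": [0,0,0],"claw": 1},
  ],
)

```text
time: 13.58
position: [0.6081, -0.0403, 0.0452]
tool_rot: [-2.331, -1.996, -0.123]
ft_force: [-0.8, -0.1, 0.3]
grip_width: 0.006
```

```bash
python3 - <<'E'
from h import *
plan(*dock2w(0,-.067),.045,-.155)
E
```

```text
pos [ 0.6081 -0.0403  0.0452] yaw -0.1544 tool z [ 0.0153  0.1047 -0.9944] shift/0.03: [-0.13 -0.03 -0.01] turnz/4deg: 0.01 F [-0.8 -0.1  0.3]
```

Emit:
move_arm(
  deltas=[
    {"linear": [-0.5,0,-0.05],"turn": [0,0,0],"claw": 1},
    {"linear": [-1,0,-0.1],"turn": [0,0,0],"claw": 1},
    {"linear": [-0.5,0,-0.05],"turn": [0,0,0],"claw": 1},
    {"linear": [0,0,-1],"turn": [0,0,0],"claw": 1},
    {"linear": [0,0,-1],"turn": [0,-0.5,0],"claw": 1},
    {"linear": [0,0,-1],"turn": [0,-0.5,0],"claw": 0},
    {"linear": [0,0,-1],"turn": [0,-0.5,0],"claw": 0},
    {"linear": [0,0,-1],"turn": [0,0,0],"claw": 0},
    {"linear": [0,0,-1],"turn": [0,0,0],"claw": 0},
    {"linear": [0,0,-1],"turn": [0,0,0],"claw": 0},
    {"linear": [0.6,-1,-0.5],"turn": [0,0,0],"claw": 0},
    {"linear": [0.6,-1,0],"turn": [0,0,0],"claw": 0},
    {"linear": [0.6,-1,0],"turn": [0,0,0],"claw": 0},
    {"linear": [0.6,-1,0],"turn": [0,0,0],"claw": 0},
    {"linear": [0.6,-1,0],"turn": [0,0,0],"claw": 0},
    {"linear": [0.2,-0.2,0],"turn": [0,0,0],"claw": 0},
    {"linear": [0,0,0],"turn": [0,0,0],"claw": 0},
    {"linear": [0,0,0],"turn": [0,0,0],"claw": 0},
    {"linear": [0,0,0],"turn": [0,0,0],"claw": 0},
  ],
)

```text
time: 15.17
position: [0.4591, 0.0068, 0.27]
tool_rot: [2.39, 2.038, 0.0]
ft_force: [-0.9, -0.7, 0.1]
grip_width: 0.961
```

```bash
python3 - <<'E'
from h import *
plan(.46,.02,.28,-.155);print(ctrl.get_state()["grip_width"])
d=grab("wrist");save(cv2.resize(cv2.convertScaleAbs(d["image"][20:230],alpha=1.3),None,fx=1.5625,fy=1.5625,interpolation=cv2.INTER_CUBIC),"w4.png")
E
```

```text
pos [0.4591 0.0068 0.27  ] yaw -0.1583 tool z [ 6.e-04 -5.e-04 -1.e+00] shift/0.03: [ 0.44 -0.04 -0.33] turnz/4deg: -0.05 F [-0.9 -0.7  0.1]
0.9606630290223965
```

View pics/w4.png

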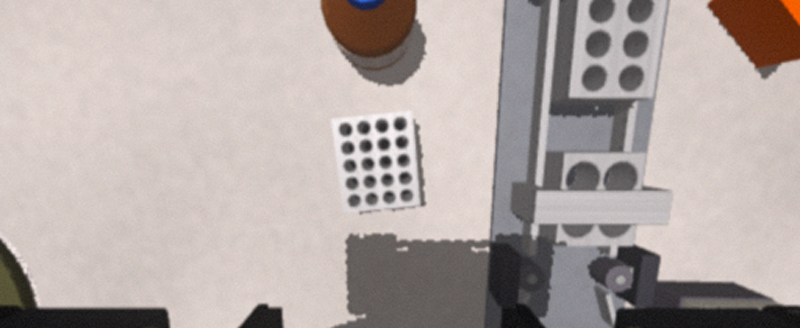

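The four-well sits in the lane under the bridge at (600,200), behind the six-well at (615,45). The twenty-well's top corners are (331,119), (410,111), (421,206) and (343,211). The bottle is beyond it at (370,30).

```bash
python3 - <<'E'
from h import *
d=load("wrist");o=lambda u:(np.array(u)+.5)/1.5625+[-.5,19.5]
p,r=fit(d,box(.06),o([(410,111),(421,206),(343,211),(331,119)]),[.46,.06,-.03]);print("20",p,r)
w=px2w(d,o([(345,130),(400,124),(354,201),(405,196)]),.06);print(w.mean(0),np.arctan2(*(w[1]-w[0])[1::-1]),np.arctan2(-(w[0]-w[2])[0],(w[0]-w[2])[1]))
print("bottle base",px2w(d,o([(372,68)]),.0))
plan(p[0],p[1],.1,p[2])
E
```

```text
20 [ 0.45563079  0.06192278 -0.05812318] [[1.3, -0.4], [-0.6, -0.4], [-0.1, 1.4], [-0.2, -0.0]]
[0.45529531 0.06181647 0.06      ] -0.0547982163079814 -0.05387724376210773
bottle base [[0.46260358 0.1368771  0.        ]]
pos [0.4591 0.0067 0.2698] yaw -0.1589 tool z [ 2.e-04 -8.e-04 -1.e+00] shift/0.03: [ 1.8  -0.41  5.66] turnz/4deg: -1.44 F [-0.2 -0.3  0.5]
```

Emit:
move_arm(
  deltas=[
    {"linear": [0.8,-0.2,0],"turn": [0,0,0],"claw": 0},
    {"linear": [0.8,-0.2,0],"turn": [0,0,0],"claw": 0},
    {"linear": [0,0,0.5],"turn": [0,0,-1],"claw": 0},
    {"linear": [0,0,0.5],"turn": [0,0,-0.5],"claw": 0},
    {"linear": [0,0,1],"turn": [0,0,0],"claw": 0},
    {"linear": [0,0,1],"turn": [0,0,0],"claw": 0},
    {"linear": [0,0,1],"turn": [0,0,0],"claw": 0},
    {"linear": [0,0,0.5],"turn": [0,0,0],"claw": 0},
    {"linear": [0,0,0],"turn": [0,0,0],"claw": 0},
    {"linear": [0,0,0],"turn": [0,0,0],"claw": 0},
  ],
)

```text
time: 16.05
position: [0.4542, 0.0561, 0.1344]
tool_rot: [2.28, 2.161, -0.004]
ft_force: [0.4, 0.7, 1.0]
grip_width: 1.002
```

```bash
python3 - <<'E'
from h import *
plan(.4553,.057,.05,-.055);d=grab("wrist")
print(w2px(d,[[.4553,.0618,.06]])); save(cv2.convertScaleAbs(d["image"],alpha=1.3),"w5.png")
E
```

```text
pos [0.4542 0.0561 0.1344] yaw -0.0536 tool z [-0.0015 -0.0021 -1.    ] shift/0.03: [0.04 0.04 2.81] turnz/4deg: 0.02 F [0.4 0.7 1. ]
[[252.8083193  196.97722284]]
```

View pics/w5.png

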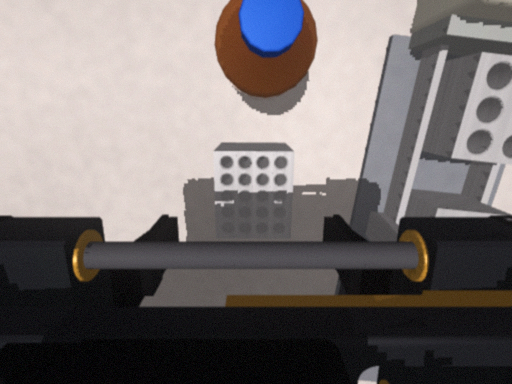

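The block is centred between the fingers (column about 253), and the bottle is well ahead. Next I descend, grip and lift.

Emit:
move_arm(
  deltas=[
    {"linear": [0.05,0.05,0.7],"turn": [0,0,0],"claw": 0},
    {"linear": [0,0,0.8],"turn": [0,0,0],"claw": 0},
    {"linear": [0,0,0.8],"turn": [0,0,0],"claw": 0},
    {"linear": [0,0,0.5],"turn": [0,0,0],"claw": 0},
    {"linear": [0,0,0],"turn": [0,0,0],"claw": 0},
    {"linear": [0,0,0],"turn": [0,0,0],"claw": 0},
    {"linear": [0,0,0],"turn": [0,0,0],"claw": 1},
    {"linear": [0,0,0],"turn": [0,0,0],"claw": 1},
    {"linear": [0,0,0],"turn": [0,0,0],"claw": 1},
    {"linear": [0,0,0],"turn": [0,0,0],"claw": 1},
    {"linear": [0,0,0],"turn": [0,0,0],"claw": 1},
    {"linear": [0,0,0],"turn": [0,0,0],"claw": 1},
    {"linear": [0,0,0],"turn": [0,0,0],"claw": 1},
    {"linear": [0,0,0],"turn": [0,0,0],"claw": 1},
  ],
  grip_force=35,
)

```text
time: 17.27
position: [0.456, 0.0591, 0.0514]
tool_rot: [2.277, 2.164, 0.002]
ft_force: [-0.4, 0.3, 6.0]
grip_width: 0.688
```

Emit:
move_arm(
  deltas=[
    {"linear": [0,0,-0.5],"turn": [0,0,0],"claw": 1},
    {"linear": [0,0,-1],"turn": [0,0,0],"claw": 1},
    {"linear": [0,0,-1],"turn": [0,0,0],"claw": 1},
    {"linear": [0,0,-1],"turn": [0,0,0],"claw": 1},
    {"linear": [0,0,-1],"turn": [0,0,0],"claw": 1},
    {"linear": [0,0,0],"turn": [0,0,1],"claw": 1},
    {"linear": [0,0,0],"turn": [0,0,0.45],"claw": 1},
    {"linear": [0,0,0],"turn": [0,0,0],"claw": 1},
    {"linear": [0,0,0],"turn": [0,0,0],"claw": 1},
  ],
)

```text
time: 18.02
position: [0.4546, 0.0586, 0.185]
tool_rot: [-2.383, -2.046, 0.003]
ft_force: [0.2, -0.6, -3.3]
grip_width: 0.687
```

```bash
python3 - <<'E'
from h import *
print(ctrl.get_state()["grip_width"])
plan(*dock2w(0,-.157),.18,-.155)
E
```

```text
0.6869095044330359
pos [0.4546 0.0586 0.185 ] yaw -0.1516 tool z [-1.8e-03 -6.0e-04 -1.0e+00] shift/0.03: [-5.62  5.52  0.16] turnz/4deg: 0.05 F [ 0.2 -0.6 -3.3]
```

Emit:
move_arm(
  deltas=[
    {"linear": [-0.5,0.5,0],"turn": [0,0,0.05],"claw": 1},
    {"linear": [-0.9,0.9,0],"turn": [0,0,0],"claw": 1},
    {"linear": [-0.9,0.9,0],"turn": [0,0,0],"claw": 1},
    {"linear": [-0.9,0.9,0],"turn": [0,0,0],"claw": 1},
    {"linear": [-0.9,0.9,0],"turn": [0,0,0],"claw": 1},
    {"linear": [-0.9,0.9,0],"turn": [0,0,0],"claw": 1},
    {"linear": [-0.6,0.5,0],"turn": [0,0,0],"claw": 1},
    {"linear": [0,0,0],"turn": [0,0,0],"claw": 1},
    {"linear": [0,0,1],"turn": [0,0,0],"claw": 1},
    {"linear": [0,0,1],"turn": [0,0,0],"claw": 1},
    {"linear": [0,0,1],"turn": [0,0,0],"claw": 1},
    {"linear": [0,0,0.3],"turn": [0,0,0],"claw": 1},
    {"linear": [0,0,0],"turn": [0,0,0],"claw": 1},
    {"linear": [0,0,0],"turn": [0,0,0],"claw": 1},
  ],
)

```text
time: 19.18
position: [0.5923, -0.1326, 0.087]
tool_rot: [-2.387, -2.042, 0.001]
ft_force: [0.9, -0.8, -2.6]
grip_width: 0.681
```

```bash
python3 - <<'E'
from h import *
plan(*dock2w(0,-.157),.0594,-.155)
E
```

```text
pos [ 0.5923 -0.1326  0.087 ] yaw -0.1555 tool z [-8.e-04 -3.e-04 -1.e+00] shift/0.03: [-0.01  0.02  0.92] turnz/4deg: -0.01 F [ 0.9 -0.8 -2.6]
```

Emit:
move_arm(
  deltas=[
    {"linear": [0,0,0.6],"turn": [0,0,0],"claw": 1},
    {"linear": [0,0,0.3],"turn": [0,0,0],"claw": 1},
    {"linear": [0,0,0],"turn": [0,0,0],"claw": 1},
    {"linear": [0,0,0],"turn": [0,0,0],"claw": 0},
    {"linear": [0,0,0],"turn": [0,0,0],"claw": 0},
    {"linear": [0,0,0],"turn": [0,0,0],"claw": 0},
    {"linear": [0,0,0],"turn": [0,0,0],"claw": 0},
    {"linear": [0,0,-0.5],"turn": [0,0,0],"claw": 0},
    {"linear": [0,0,-1],"turn": [0,0,0],"claw": 0},
    {"linear": [0,0,-1],"turn": [0,0,0],"claw": 0},
    {"linear": [0,0,-1],"turn": [0,0,0],"claw": 0},
    {"linear": [-0.5,0,0],"turn": [0,0,0],"claw": 1},
    {"linear": [-1,0,0],"turn": [0,0,0],"claw": 1},
    {"linear": [-0.9,0,0],"turn": [0,0,0],"claw": 1},
    {"linear": [0,0,0],"turn": [0,1,0],"claw": 1},
    {"linear": [0,0,0],"turn": [0,0.5,0],"claw": 1},
    {"linear": [0,0,0],"turn": [0,0,0],"claw": 1},
    {"linear": [0,0,0],"turn": [0,0,0],"claw": 1},
  ],
)

```text
time: 20.68
position: [0.5811, -0.2047, 0.1652]
tool_rot: [-2.337, -1.994, -0.122]
ft_force: [0.2, 1.1, -0.4]
grip_width: 0.555
```

```bash
python3 - <<'E'
from h import *
plan(*dock2w(0,-.225),.045,-.155)
d=grab("wrist");save(cv2.resize(cv2.convertScaleAbs(d["image"][:300],alpha=1.3),(800,469),interpolation=cv2.INTER_CUBIC),"w6.png")
E
```

```text
pos [ 0.5811 -0.2047  0.1652] yaw -0.1577 tool z [ 0.0168  0.1024 -0.9946] shift/0.03: [-0.26  0.01  4.  ] turnz/4deg: -0.04 F [ 0.2  1.1 -0.4]
```

View pics/w6.png

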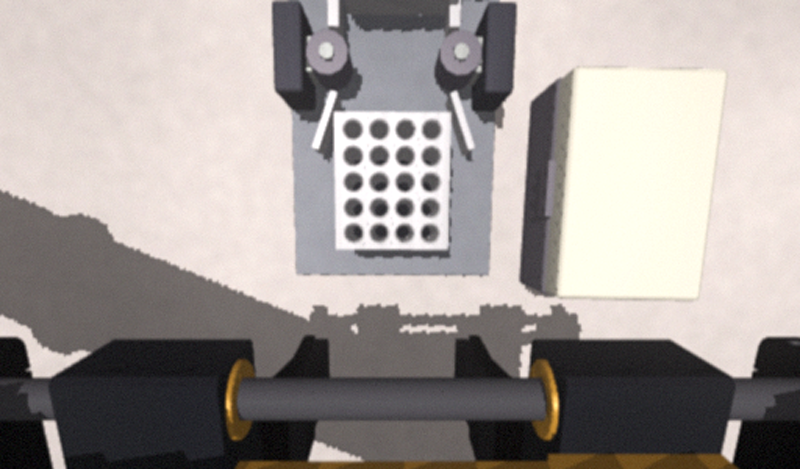

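The twenty-well block stands square and centred on the apron, at column 393 against a roller midpoint of 394.

Emit:
move_arm(
  deltas=[
    {"linear": [-0.3,0,0.9],"turn": [0,0,0],"claw": 1},
    {"linear": [0,0,1],"turn": [0,0,0],"claw": 1},
    {"linear": [0,0,1],"turn": [0,0,0],"claw": 1},
    {"linear": [0,0,0.8],"turn": [0,0,0],"claw": 1},
    {"linear": [0,0,0.3],"turn": [0,0,0],"claw": 1},
    {"linear": [0,0,0],"turn": [0,0,0],"claw": 1},
    {"linear": [0.3,0,0.03],"turn": [0,0,0],"claw": 1},
    {"linear": [0.3,0,0.03],"turn": [0,0,0],"claw": 1},
    {"linear": [0.3,0,0.03],"turn": [0,0,0],"claw": 1},
    {"linear": [0.3,0,0.03],"turn": [0,0,0],"claw": 1},
    {"linear": [0.3,0,0.03],"turn": [0,0,0],"claw": 1},
    {"linear": [0.3,0,0.03],"turn": [0,0,0],"claw": 1},
    {"linear": [0.3,0,0.03],"turn": [0,0,0],"claw": 1},
    {"linear": [0.3,0,0.03],"turn": [0,0,0],"claw": 1},
    {"linear": [0.3,0,0.03],"turn": [0,0,0],"claw": 1},
    {"linear": [0.3,0,0.03],"turn": [0,0,0],"claw": 1},
    {"linear": [0.3,0,0.03],"turn": [0,0,0],"claw": 1},
  ],
)

```text
time: 22.15
position: [0.5977, -0.1021, 0.0455]
tool_rot: [-2.336, -1.997, -0.122]
ft_force: [0.6, -7.0, 3.5]
grip_width: 0.008
```

```bash
python3 - <<'E'
from h import *
plan(*dock2w(0,-.081),.045,-.155);print(ctrl.get_state()["grip_width"])
E
```

```text
pos [ 0.5977 -0.1021  0.0455] yaw -0.1562 tool z [ 0.0175  0.1017 -0.9947] shift/0.03: [ 1.48 -0.01  0.17] turnz/4deg: -0.02 F [ 0.6 -7.   3.5]
0.008266709050225264
```

Emit:
move_arm(
  deltas=[
    {"linear": [0.15,0,0.015],"turn": [0,0,0],"claw": 1},
    {"linear": [0.15,0,0.015],"turn": [0,0,0],"claw": 1},
    {"linear": [0.15,0,0.015],"turn": [0,0,0],"claw": 1},
    {"linear": [0.15,0,0.015],"turn": [0,0,0],"claw": 1},
    {"linear": [0.15,0,0.015],"turn": [0,0,0],"claw": 1},
    {"linear": [0.15,0,0.015],"turn": [0,0,0],"claw": 1},
    {"linear": [0.15,0,0.015],"turn": [0,0,0],"claw": 1},
    {"linear": [0.15,0,0.015],"turn": [0,0,0],"claw": 1},
    {"linear": [0,0,0],"turn": [0,0,0],"claw": 1},
  ],
)

```text
time: 22.9
position: [0.6029, -0.064, 0.045]
tool_rot: [-2.331, -1.996, -0.124]
ft_force: [-0.1, 1.0, -0.6]
grip_width: 0.003
```

Emit:
move_arm(
  deltas=[
    {"linear": [0.1,0,0.01],"turn": [0,0,0],"claw": 1},
    {"linear": [0.1,0,0.01],"turn": [0,0,0],"claw": 1},
    {"linear": [0,0,0],"turn": [0,0,0],"claw": 1},
    {"linear": [0,0,0],"turn": [0,0,0],"claw": 1},
  ],
)

```text
time: 23.23
position: [0.6028, -0.0608, 0.0447]
tool_rot: [-2.334, -1.995, -0.119]
ft_force: [-2.1, -4.9, 0.0]
grip_width: 0.005
```

```bash
python3 - <<'E'
from h import *
plan(*dock2w(0,-.081),.045,-.155)
E
```

```text
pos [ 0.6028 -0.0608  0.0447] yaw -0.1563 tool z [ 0.0144  0.1025 -0.9946] shift/0.03: [0.1  0.04 0.  ] turnz/4deg: -0.02 F [-2.1 -4.9  0. ]
```

Emit:
move_arm(
  deltas=[
    {"linear": [0.1,0,0.01],"turn": [0,0,0],"claw": 1},
    {"linear": [0.1,0,0.01],"turn": [0,0,0],"claw": 1},
    {"linear": [0,0,0],"turn": [0,0,0],"claw": 1},
  ],
)

```text
time: 23.48
position: [0.6032, -0.0588, 0.0448]
tool_rot: [-2.339, -1.995, -0.114]
ft_force: [-2.9, -10.9, 0.9]
grip_width: 0.006
```

Emit:
move_arm(
  deltas=[
    {"linear": [0.1,0,0.01],"turn": [0,0,0],"claw": 1},
    {"linear": [0,0,0],"turn": [0,0,0],"claw": 1},
  ],
)

```text
time: 23.65
position: [0.6032, -0.0586, 0.0449]
tool_rot: [-2.343, -1.995, -0.111]
ft_force: [-3.0, -14.3, 1.2]
grip_width: 0.007
```

Emit:
move_arm(
  deltas=[
    {"linear": [0.1,0,0.01],"turn": [0,0,0],"claw": 1},
    {"linear": [0.1,0,0.01],"turn": [0,0,0],"claw": 1},
    {"linear": [0.1,0,0.01],"turn": [0,0,0],"claw": 1},
    {"linear": [0.1,0,0.01],"turn": [0,0,0],"claw": 1},
    {"linear": [0.1,0,0.01],"turn": [0,0,0],"claw": 1},
    {"linear": [0,0,0],"turn": [0,0,0],"claw": 1},
    {"linear": [0,0,0],"turn": [0,0,0],"claw": 1},
  ],
)

```text
time: 24.23
position: [0.6032, -0.0579, 0.045]
tool_rot: [-2.36, -1.992, -0.093]
ft_force: [-9.9, -34.7, 5.7]
grip_width: 0.007
```

```bash
python3 - <<'E'
from h import *
plan(*dock2w(0,-.081),.045,-.155)
E
```

```text
pos [ 0.6032 -0.0579  0.045 ] yaw -0.1687 tool z [ 0.0129  0.0783 -0.9969] shift/0.03: [ 0.01  0.04 -0.  ] turnz/4deg: -0.2 F [ -9.9 -34.7   5.7]
```

35 N gives no further movement, so the row is against the stop. I'll back off, rise and check.

Emit:
move_arm(
  deltas=[
    {"linear": [-0.5,0,-0.05],"turn": [0,0,0],"claw": 1},
    {"linear": [-0.5,0,-0.05],"turn": [0,0,0],"claw": 1},
    {"linear": [-0.5,0,-0.05],"turn": [0,0,0],"claw": 1},
    {"linear": [-1,0,-0.1],"turn": [0,0,0],"claw": 1},
    {"linear": [-1,0,-0.1],"turn": [0,0,0],"claw": 1},
    {"linear": [0,0,-1],"turn": [0,0,0],"claw": 1},
    {"linear": [0,0,-1],"turn": [0,-0.5,0],"claw": 1},
    {"linear": [0,0,-1],"turn": [0,-0.5,0],"claw": 1},
    {"linear": [0,0,-1],"turn": [0,-0.5,0],"claw": 1},
    {"linear": [0,0,-1],"turn": [0,0,0],"claw": 1},
    {"linear": [0,0,-1],"turn": [0,0,0],"claw": 1},
    {"linear": [1,0,0],"turn": [0,0,0],"claw": 1},
    {"linear": [1,0,0],"turn": [0,0,0],"claw": 1},
    {"linear": [0,0,0],"turn": [0,0,0],"claw": 1},
    {"linear": [0,0,0],"turn": [0,0,0],"claw": 1},
  ],
)

```text
time: 25.48
position: [0.5995, -0.0858, 0.2239]
tool_rot: [-2.379, -2.047, -0.002]
ft_force: [-0.3, -0.4, 0.8]
grip_width: 0.007
```

```bash
python3 - <<'E'
from h import *
plan(*dock2w(0,-.081),.245,-.155)
d=grab("wrist");a=w2px(d,[[*dock2w(x,y),.068] for x in(-.03,.03) for y in(-.0695,.0005)]);print(a.round())
save(cv2.resize(cv2.convertScaleAbs(d["image"][:230,130:400],alpha=1.3),None,fx=2.6,fy=2.6,interpolation=cv2.INTER_CUBIC),"w7.png")
t=grab("top")["image"];save(cv2.convertScaleAbs(cv2.resize(t[125:255,90:380],None,fx=2.75,fy=2.75,interpolation=cv2.INTER_CUBIC),alpha=1.4),"t7.png")
E
```

```text
pos [ 0.5995 -0.0858  0.2239] yaw -0.1495 tool z [-9.0e-04  3.2e-03 -1.0e+00] shift/0.03: [ 0.94  0.03 -0.7 ] turnz/4deg: 0.08 F [-0.3 -0.4  0.8]
[[223. 142.]
 [221.  67.]
 [282. 142.]
 [285.  68.]]
```

View pics/w7.png

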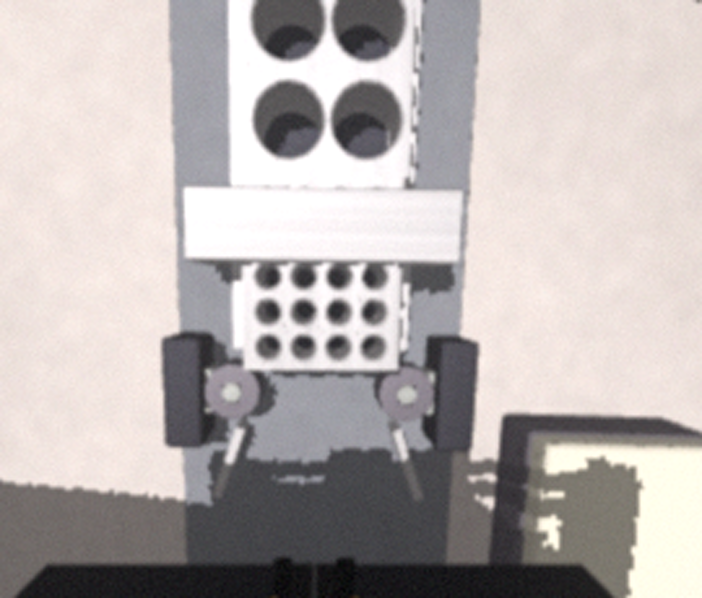

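The four-well and twenty-well are in line, and the twenty-well's rear edge is at crop row 370, which is original row 142 and exactly as predicted for home. The rollers are behind it at (231,392) and (406,393). I'll check the roller spread, six-well position and bystanders.

```bash
python3 - <<'E'
from h import *
d=load("wrist");o=lambda u:(np.array(u)+.5)/2.6+[129.5,-.5]
w=px2w(d,o([(231,392),(406,393)]),.044);print("roller spacing (74 mm=out)",np.linalg.norm(w[0]-w[1]))
e=px2w(d,o([(245,370),(397,370)]),.068);r=w.mean(0)
u=np.array([.1544,.988]);print("block rear edge rel. rollers (mm, ~13 expected)",1000*u@(e.mean(0)-r)[:2])
E
```

```text
roller spacing (74 mm=out) 0.07405121297906354
block rear edge rel. rollers (mm, ~13 expected) 11.944670811190905
```

View pics/t7.png

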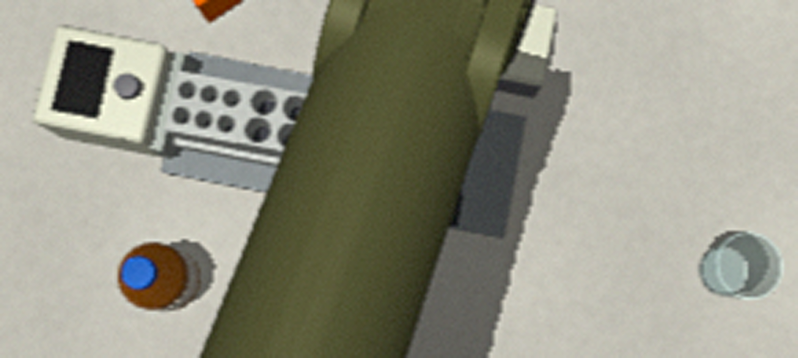

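The top view shows the six-well against the stop at (205,105), with the four-well close behind. The bottle and beaker have not moved. Handing in.

```bash
python3 -c "
from bench import ctrl
print(ctrl.close_job())"
```

```text
the job is handed in; nothing more can be done
None
```

Both blocks are in the lane behind the six-well block, first the four-well and then the twenty-well. I placed each one on the apron and pushed it in low with closed, slightly tilted fingers. I pushed the whole row home until 35 N gave no further movement, then withdrew. The job was handed in at about 25.6 s of the 69 s allowed, and no verdict was reported.

Last checks:
- **Rollers:** their spacing measures 74.05 mm (74 mm is fully out), so both have sprung out.
- **Row:** the twenty-well block's rear edge is 11.9 mm ahead of the roller axis, where I expected about 13 mm. That is within calibration error, and the edge falls where a seated block's should in the picture. The six-well block is at the stop, with the four-well block close behind it.
- **Bystanders:** the bottle, beaker and tip box show no sign of having been moved. In the final views the arm or picture edge hid part of the tip box, so I judged it partly from an earlier picture.
- **Disagreement:** the top and wrist cameras placed the dock about 5 mm apart along its length. I used the wrist camera's figure.

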